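# Index the ratchet table four clicks and hold it there

## Task

The indexing head on the bench carries a valve body on a toothed table whose pawl is lifted off. Press the pawl lever down until its catch holds it, then take the black knob on the end of the table's handle and swing the handle clockwise (seen from above) by exactly four clicks of the ratchet: not three, and never a fifth. Finish while still holding the knob there, and leave the valve body standing in its place and the things lying around the head where they are.

Things in the scene. Friction and masses are not known exactly. Their poses are not given: they have to be found in the camera images.
- table_axis (a point): On the head's upright axis, level with the table's top, 50 mm above the bench. Axes of the head: z up, +y from here to the pawl lever, roughly away from the robot. The head is fixed: grey base plate 170 (x) by 290 mm (y -95 to +195), 14 thick; on it a steel ratchet table 120 mm across with 24 teeth; on that, central, the valve body.
- index_base: The fixed base of the head. Origin: on the table axis, at bench height; axes as for table_axis. The table's handle is a flat steel arm, 18 mm wide, its top 52 mm above the bench, with the black knob on its end.
- index_knob: The black upright knob on the end of the handle arm, 115 mm from the table axis: round, 24 mm thick, 47 mm tall, its top 105 mm above the bench. It spins freely on its own upright axis, so a hand that holds it need not turn along. Origin: centre of its underside, 58 mm above the bench.
- knob_grip (a point): Centre of the black knob, half-way up, 81 mm above the bench and 115 mm from the table axis: take it here from above.
- index_table (a joint): Turn of table and handle, rad; grows clockwise seen from above; starts at 0.07 to 0.21. The knob lies in direction -2.443 minus this value (rad, anticlockwise from the head's x axis). With the pawl in, clicks come at 0.262, 0.524, 0.785, 1.047 (fourth) and 1.309 (fifth): 15 degrees or 30 mm of knob travel apart. With the pawl off it turns freely and stays by friction.
- table_teeth (a point): Where the pawl's nose meets the teeth, 58 mm from the axis towards +y. The pawl going in may turn the table back a little (never below 0.04 rad). Then the push at the knob climbs to some 4 to 9 N on each tooth and at the click drops by over 6 N within 0.03 rad, the table even jumping ahead. It cannot go back past a clicked tooth: its rest there is about 0.05 rad past the click.
- index_pawl (a joint): Angle of the pawl lever, rad: dark steel bell crank on the head's +y side, pivot 92 mm from the table axis, 64 mm above the bench. 0: sprung up, nose clear of the teeth. Pressed down, the nose goes into the teeth and a catch snaps over at about 0.32; released, it stays at about 0.31. Stop at 0.38. The press takes up to about 15 N, most with the nose on a tooth.
- pawl_pad (a point): Top centre of the ribbed pad (26 by 28 mm) at the outer end of the pawl lever, 168 mm from the table axis: press straight down here. About 96 mm above the bench when up, about 73 when caught, 67 at the stop. A catch block stands beside the lever on its +x side (the robot's right), 22 mm off its middle, top 76 mm above the bench.
- work_piece: The aluminium valve body, 42 mm across with a thin stem, 64 mm tall, standing loose between six short locating pins in the middle of the table; it turns with the table. Origin: centre of its underside, 50 mm above the bench; top 114 mm above the bench.
- thread_lock: Bystander: small red bottle with black tip, 28 mm across, 84 mm tall, standing on the bench. Origin: centre of its underside.
- alu_cup: Bystander: thin turned aluminium cup, 45 mm across, 52 mm tall. Origin: centre of its underside.
- stud_bolt: Bystander: hex bolt standing on its head on the head's base plate, 18 mm wide, 49 mm tall. Origin: centre of its underside.
- spanner: Bystander: combination spanner lying on the bench, 154 mm long, 6 mm thick. Origin: centre of its underside.
- sleeve: Bystander: turned aluminium sleeve, 51 mm across and long, lying on its side. Origin: below its middle, on the bench.
- drift: Bystander: brass drift lying on the bench, 102 mm long, 23 mm thick. Origin: below its middle.

How it is judged:
By the outcome, as a careful person would: the job done as asked, in the order asked, and still so for the second after the job is handed in, while the arm keeps its last pose, push and grip.
It also fails if it takes over 72 s, if anything falls off the work surface, if the arm or the gripper's body presses on something with over 40 N, if the wrist force passes 120 N, or if a joint passes its speed limit or range.

## Robot

A 6-joint arm with a two-finger parallel gripper is mounted at the origin on a cart in front of the work surface, level with it; the furniture and walls round the work are solid. World frame = base frame: x ahead of the robot, y to its left, z up, the work surface at z = 0. Lengths are in m, angles in rad, forces in N, time in s.
With the tool pointing down it reaches from about 0.25 to 0.8 m from the base axis. Payload 8.5 kg.
Tool frame: the origin (TCP) lies midway between the tips of the shut fingers; the grasp point (between the pads) lies 19 mm behind it (manip.grip_depth is the distance from the TCP to the grasp point, in m); z points along the fingers, y is the line along which they close (so a half turn about z gives the same grasp; the last joint's range is limited). The gripper opens to 85 mm and grips with 20 to 120 N. Pads are 22 mm wide; open, the fingers measure 114 mm over their backs; the gripper's body (76 mm by 85 mm) begins 54 mm behind the grasp point. The pads swing forward as they close: fully open they stand 13 mm farther back than shut.
Start: joints at [-1.255, 0.238, -0.013, 1.319, 0, 1.571], TCP at [0.163, -0.499, 0.231] pointing down, gripper open.
Joint ranges: [-2.66, 2.66], [-1.03, 1.9], [-1.14, 1.46], [-1.82, 2.27], [-1.45, 1.34], [-3.14, 3.14]. Speed limits (rad/s): [2.22, 2.22, 2.79, 3.14, 3.14, 3.14].

## Interface

Orientations are given as a unit quaternion [w, x, y, z].
In Python, from cell import manip gives the robot as it stands.
- The arm moves only by the tool send_rows, never from a script. Its argument "increments" is a list of rows, each a list of 3 entries, a list of its own where there are three numbers: the shift along the world's x, y, z in mm, then the turn, a rotation vector about the world's x, y, z in rad, then the gripper command: -1 is shut, 1 is fully open, values between are in proportion. In form: [[[dx, dy, dz], [rx, ry, rz], jaw], ...]. A call has 1 to 12 rows; each row shifts and turns the commanded pose from where the row before left it; what a row does not reach is not made up. A row lasts 1/12 s, in which the tool goes at most 41.7 mm and 7.16 degrees, less where a joint would pass 70% of its speed; a pose out of reach is approached as far as the arm can. A call is refused whole if a number of a shift passes 41.7 or a number of a turn 0.125, either way. A call with a gripper value outside its range is refused whole. The fingers move at their own pace and stop on an object; "grip_force" is the grip in N (left out, the last holds). Time passes only in rows, so rows that do not move let the fingers close. It gives the time, the measured TCP pose, the force, the opening and the grip force at its end, in the units of the state.
- manip.state(): the state, without advancing time (a new reading comes with each control period).
- manip.grab_frame(name): name is "side" or "top" or "wrist"; returns (picture, depth): 400x640x3 uint8, red, green, blue; 400x640 float32, m along the optical axis (not along the pixel's ray), 0 where there is no reading.
- manip.camera_info(name): a dict with "fx", "fy", "cx", "cy" (pixels), "k1" (the pictures are not rectified: a ray, as slopes to the right and down, at radius r is drawn at 1 + k1 r^2 times it, then the intrinsics apply), "position" and "attitude" of the camera in the world. Camera axes: x right, y up, looking along -z (the intrinsics and any distortion apply to the point x, -y, -z); pixel columns grow to the right and rows downward; lengths in m; the calibration is good to about 2 mm. A picture is of the moment at which its call begins: read the wrist's pose just before it. camera_info takes no time and is no camera call; for the wrist camera it gives the pose at the moment of the call.
- manip.job_done(): hands the job in; it is judged then, once.
Trained networks look in the newest picture that a camera, given by its name, has taken for a name from the list of things; names that differ only in an ending like _2 or _b are one class to them, and where a whole thing is asked for, a point or a joint stands for the part that bears it (a point fixed in the world has none). Each returns a list of dicts, best first, with "p" (0 to 1); they miss things now and then, are a little off and sometimes report something else, mostly with a low value. They report only what shows in the picture. A call takes as long as a camera call.
- manip.trace(thing, camera): "mask" (400x640 bool, what is visible of it) and "at" ([column, row] in pixels, amid what is visible of it).
The state is a dict: "time": time; "joint_pos": joint angles; "qvel": joint speeds; "tau": joint torques, N m; "eef_pos": TCP position; "tcp_rot": TCP orientation; "wrist_force": force on the tool from outside, world axes, zero at the start; "ft_torque": the same for the moment, N m; "gripper_width": finger opening in m; "grasp_force": force on a finger pad.
Only numpy, scipy, OpenCV 4.12 (cv2) and the standard library are available. Lean on these libraries where they do the work, as an engineer would, in place of code of your own. Each camera call takes 0.05 s, during which the arm holds its last target. There are 200 camera calls.

## Working session

There is one attempt and no reset: what is moved stays moved. The work goes in short steps, Python scripts to look and compute and a tool call to move; the robot and the scene stay as the last step left them, time stands still between calls to the robot, and variables do not carry over. Pictures are saved under pics/ and viewed, at most 10 in all, crops included, and the job is handed in when it is done.

Besides the shell and the picture viewer there is one more tool, called after "Emit:" as name(argument=value, ...), one argument or row to a line, values as JSON. send_rows: Moves the arm, as the interface text tells. Its arguments: {"type":"object","properties":{"increments":{"type":"array","items":{"type":"array"}},"grip_force":{"type":"number"}},"required":["increments"]}

```bash
ls; mkdir -p pics; cat > h.py <<'E'
import numpy as np, cv2
from scipy.spatial.transform import Rotation as R
from cell import manip
def cam(n):
    i=manip.camera_info(n); a=np.array(i["attitude"],float)
    M=a if a.shape==(3,3) else R.from_quat(np.roll(a.ravel(),-1)).as_matrix()
    return i,np.array(i["position"],float),M
def rays(i,px):
    px=np.atleast_2d(px).astype(float)
    d=np.c_[(px[:,0]-i["cx"])/i["fx"],(px[:,1]-i["cy"])/i["fy"]]; u=d.copy()
    for _ in range(20): u=d/(1+i["k1"]*(u**2).sum(1))[:,None]
    return np.c_[u[:,0],-u[:,1],-np.ones(len(u))]
def pts(c,px,z):  # depth -> world
    i,p,M=c; return p+(rays(i,px)*np.ravel(z)[:,None])@M.T
def onz(c,px,h):  # ray meets plane z=h
    i,p,M=c; d=rays(i,px)@M.T; return p+d*((h-p[2])/d[:,2])[:,None]
def cloud(c,mask,dep):
    v,u=np.nonzero(mask&(dep>0)); return pts(c,np.c_[u,v],dep[v,u])
E
python3 - <<'E'
from h import *
s=manip.state(); print(s["time"],s["eef_pos"],s["tcp_rot"])
for n in ("top","side"):
    c=cam(n); print(n,c[0])
    im,d=manip.grab_frame(n); cv2.imwrite(f"pics/{n}1.png",im[:,:,::-1]); np.save(f"{n}1.npy",d)
    for t in ("index_knob","pawl_pad","work_piece","index_base","thread_lock","alu_cup","stud_bolt","sleeve","drift","spanner"):
        r=manip.trace(t,n)
        if r:
            q=cloud(c,r[0]["mask"],d); 
            if len(q): print(t,round(r[0]["p"],2),np.round(r[0]["at"]),len(q),np.round(np.median(q,0),3),np.round(np.percentile(q,2,axis=0),3),np.round(np.percentile(q,98,axis=0),3))
E
```

```text
pics
0.0 [ 0.16294607 -0.49866457  0.23067578] [-6.89821961e-04  9.87561174e-01  1.57233716e-01 -9.83252186e-05]
top {'fx': 380.35981798757655, 'fy': 380.35981798757655, 'cx': 322.5481808256874, 'cy': 205.89526543091196, 'k1': -0.04179742107336436, 'position': array([0.38240447, 0.00141958, 0.94655567]), 'attitude': array([-0.66561598, -0.07026904,  0.07710436,  0.73896721])}
index_knob 0.46 [175. 276.] 157 [0.429 0.328 0.099] [0.419 0.322 0.063] [0.441 0.342 0.105]
pawl_pad 0.26 [221. 264.] 1897 [0.46  0.234 0.049] [0.423 0.176 0.025] [0.529 0.332 0.103]
work_piece 0.76 [224. 253.] 280 [0.474 0.223 0.077] [0.457 0.208 0.056] [0.495 0.244 0.114]
index_base 0.84 [229. 240.] 7961 [0.515 0.209 0.015] [0.384 0.124 0.008] [0.66  0.325 0.095]
thread_lock 0.59 [392. 150.] 138 [ 0.694 -0.203  0.046] [ 0.687 -0.217  0.007] [ 0.707 -0.194  0.078]
alu_cup 0.77 [360. 180.] 321 [ 0.628 -0.12   0.024] [ 0.603 -0.14  -0.001] [ 0.644 -0.099  0.053]
sleeve 0.76 [415. 194.] 243 [ 0.576 -0.255  0.044] [ 0.547 -0.279  0.003] [ 0.599 -0.239  0.052]
drift 0.8 [293. 200.] 383 [0.608 0.051 0.02 ] [ 0.577  0
[... 537 characters left out ...]
] [0.557 0.045 0.003] [0.746 0.22  0.099]
work_piece 0.83 [318. 250.] 285 [0.473 0.239 0.076] [0.458 0.218 0.054] [0.494 0.249 0.11 ]
index_base 0.86 [306. 268.] 4346 [0.499 0.252 0.017] [0.381 0.162 0.007] [0.662 0.344 0.097]
thread_lock 0.47 [313. 191.] 105 [ 0.7   -0.197  0.034] [ 0.69  -0.269  0.003] [ 0.728 -0.19   0.067]
alu_cup 0.57 [322. 204.] 202 [ 0.622 -0.105  0.035] [ 0.605 -0.187  0.001] [ 0.644 -0.097  0.054]
stud_bolt 0.59 [305. 241.] 66 [0.573 0.147 0.033] [0.568 0.081 0.   ] [0.602 0.152 0.063]
sleeve 0.57 [352. 192.] 142 [ 0.575 -0.261  0.032] [ 0.545 -0.337  0.   ] [ 0.605 -0.234  0.052]
drift 0.49 [306. 232.] 119 [0.6   0.071 0.021] [0.577 0.021 0.007] [0.639 0.099 0.024]
```

```bash
python3 - <<'E'
from h import *
im=cv2.imread("pics/top1.png"); cv2.imwrite("pics/top1c.png",cv2.resize(im[130:340,110:310],None,fx=2.8,fy=2.8,interpolation=2))
im=cv2.imread("pics/side1.png"); cv2.imwrite("pics/side1c.png",cv2.resize(im[170:370,210:410],None,fx=3,fy=3,interpolation=2))
v,u=np.mgrid[0:400,0:640]; px=np.c_[u.ravel(),v.ravel()]
A=[]
for n in("top","side"):
    d=np.load(n+"1.npy"); q=pts(cam(n),px,d.ravel()); q=q[d.ravel()>0]
    A.append(q); 
    box=(abs(q[:,0]-.52)<.2)&(abs(q[:,1]-.22)<.2)
    b=q[box&(q[:,2]>.009)&(q[:,2]<.019)]; r=cv2.minAreaRect((b[:,:2]*1000).astype(np.float32)); print(n,"plate",len(b),r)
    k=q[box&(np.hypot(q[:,0]-.43,q[:,1]-.335)<.03)&(q[:,2]>.1)&(q[:,2]<.112)]; print("knobtop",len(k),(k.min(0)+k.max(0))/2,k.mean(0))
    k=q[box&(q[:,2]>.088)&(q[:,0]>.56)]; print("pad",len(k),(k.min(0)+k.max(0))/2,k.mean(0),k.min(0),k.max(0))
    k=q[box&(q[:,2]>.108)]; print("stem",len(k),k.mean(0))
    k=q[(np.hypot(q[:,0]-.475,q[:,1]-.228)<.075)&(q[:,2]>.044)&(q[:,2]<.054)]; r=cv2.minEnclosingCircle((k[:,:2]*1000).astype(np.float32)); print("table",len(k),r)
E
```

```text
top plate 5124 ((521.193115234375, 173.572265625), (256.13690185546875, 300.67657470703125), 78.13739013671875)
knobtop 79 [0.43009666 0.33292858 0.10274024] [0.43021878 0.33326363 0.10296922]
pad 133 [0.63558201 0.19609497 0.0945861 ] [0.6356315  0.19464686 0.09427237] [0.61999246 0.18166458 0.08830185] [0.65117156 0.21052537 0.10087035]
stem 21 [0.47599884 0.22769268 0.11300823]
table 1069 ((469.4939270019531, 240.11611938476562), 61.653682708740234)
side plate 2532 ((523.8946533203125, 176.60028076171875), (256.18780517578125, 302.6701354980469), 78.16814422607422)
knobtop 67 [0.43210979 0.33518878 0.10392671] [0.43097634 0.33730721 0.10489223]
pad 71 [0.63529782 0.19700621 0.09459527] [0.63559539 0.19852614 0.09473929] [0.61927321 0.18319638 0.08801933] [0.65132244 0.21081604 0.1011712 ]
stem 16 [0.47691607 0.23136516 0.11246527]
table 386 ((475.26214599609375, 229.31568908691406), 51.8646354675293)
```

View pics/top1c.png

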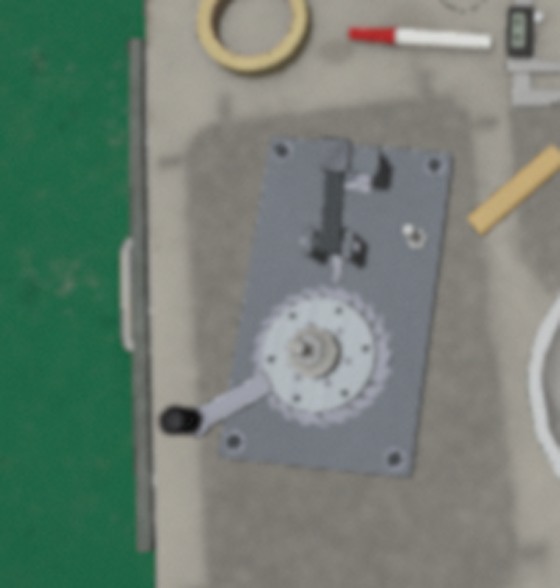

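View pics/side1c.png

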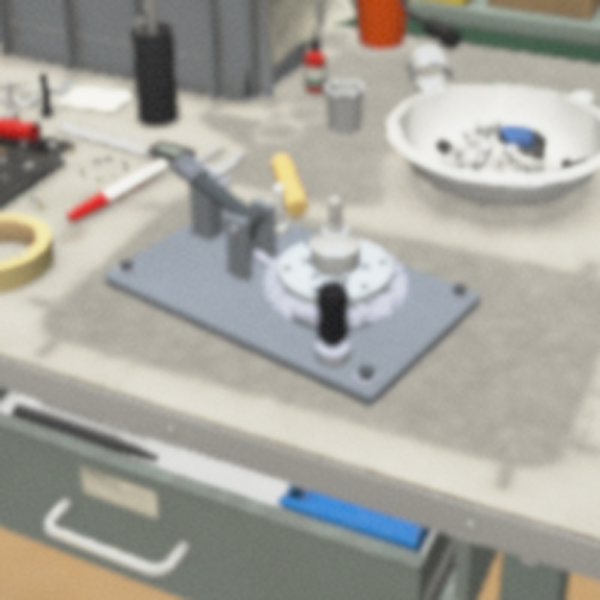

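```bash
python3 - <<'E'
from h import *
c=cam("top")
P=onz(c,np.array([[270,138],[452,155],[412,475],[220,458]])/2.8+[110,130],.014)[:,:2]
ex=((P[1]-P[0])+(P[2]-P[3])); ey=(P[0]-P[3])+(P[1]-P[2])
print(P, np.linalg.norm(ex)/2,np.linalg.norm(ey)/2)
yaw=np.arctan2(ey[1],ey[0])-np.pi/2; yx=np.arctan2(ex[1],ex[0]); print(yaw,yx)
E_=np.array([np.cos(yaw),np.sin(yaw)]);N=np.array([-np.sin(yaw),np.cos(yaw)])
ax=P.mean(0)-N*.05; print("axis from plate",ax)
for a in (ax,np.array([.4755,.229])):
    print("pad",a+.168*N)
    for k in ([.431,.3345],): w=np.array(k)-a; print("knob r",np.linalg.norm(w),"q",(yaw-2.443-np.arctan2(w[1],w[0]))%(2*np.pi))
E
```

```text
[[0.67935393 0.26988737]
 [0.64578726 0.10545464]
 [0.36768038 0.16132636]
 [0.39827301 0.32523645]] 0.16727628536679207 0.28507063334851734
-1.7671311120638382 -1.7637681594363357
axis from plate [0.47373424 0.22523   ]
pad [0.63850665 0.19245725]
knob r 0.11732923326850926 q 0.12945738000978313
pad [0.64027241 0.19622726]
knob r 0.11450109169785239 q 0.10309996415068401
```

Emit:
send_rows(
  increments=[
    [[19.85,28.9,0],[0,0,0.0442],-1],
    [[19.85,28.9,0],[0,0,0.0442],-1],
    [[19.85,28.9,0],[0,0,0.0442],-1],
    [[19.85,28.9,0],[0,0,0.0442],-1],
    [[19.85,28.9,0],[0,0,0.0442],-1],
    [[19.85,28.9,0],[0,0,0.0442],-1],
    [[19.85,28.9,0],[0,0,0.0442],-1],
    [[19.85,28.9,0],[0,0,0.0442],-1],
    [[19.85,28.9,0],[0,0,0.0442],-1],
    [[19.85,28.9,0],[0,0,0.0442],-1],
    [[19.85,28.9,0],[0,0,0.0442],-1],
    [[19.85,28.9,0],[0,0,0.0442],-1],
  ],
  grip_force=60,
)

```text
time: 2.1
eef_pos: [0.4019, -0.1506, 0.2315]
tcp_rot: [0.0, 0.911, 0.412, 0.0]
wrist_force: [0.6, -1.8, 0.2]
gripper_width: -0.0005
grasp_force: 0.0
```

Emit:
send_rows(
  increments=[
    [[19.85,28.9,0],[0,0,0.0442],-1],
    [[19.85,28.9,0],[0,0,0.0442],-1],
    [[19.85,28.9,0],[0,0,0.0442],-1],
    [[19.85,28.9,0],[0,0,0.0442],-1],
    [[19.85,28.9,0],[0,0,0.0442],-1],
    [[19.85,28.9,0],[0,0,0.0442],-1],
    [[19.85,28.9,-10],[0,0,0.0442],-1],
    [[19.85,28.9,-10],[0,0,0.0442],-1],
    [[19.85,28.9,-10],[0,0,0.0442],-1],
    [[19.85,28.9,-10],[0,0,0.0442],-1],
    [[19.85,28.9,-10],[0,0,0.0442],-1],
    [[19.85,28.9,-10],[0,0,0.0442],-1],
  ],
)

```text
time: 3.1
eef_pos: [0.6402, 0.1962, 0.1706]
tcp_rot: [-0.0, 0.772, 0.636, -0.0]
wrist_force: [0.4, -0.4, 0.3]
gripper_width: -0.0
grasp_force: 0.0
```

Emit:
send_rows(
  increments=[
    [[0,0,0],[0,0,0],-1],
    [[0,0,0],[0,0,0],-1],
    [[0,0,0],[0,0,0],-1],
  ],
)

```text
time: 3.35
eef_pos: [0.6391, 0.1945, 0.1709]
tcp_rot: [-0.0, 0.772, 0.635, -0.001]
wrist_force: [0.4, 0.1, 0.1]
gripper_width: 0.0
grasp_force: 0.0
```

```bash
python3 - <<'E'
from h import *
s=manip.state(); T=R.from_quat(np.roll(s["tcp_rot"],-1)).as_matrix(); print(s["time"],s["eef_pos"],T.round(3).tolist(),s["joint_pos"],s["wrist_force"],s["gripper_width"])
c=cam("wrist"); im,d=manip.grab_frame("wrist"); cv2.imwrite("pics/w1.png",im[:,:,::-1]); np.save("w1.npy",d)
for t in ("pawl_pad","index_pawl","index_knob","work_piece"):
    for r in manip.trace(t,"wrist")[:1]:
        q=cloud(c,r["mask"],d); print(t,r["p"],r["at"],len(q),np.round(np.median(q,0),4),np.percentile(q,2,axis=0).round(3),np.percentile(q,98,axis=0).round(3))
E
```

```text
3.35 [0.63906237 0.19447235 0.17091627] [[0.193, 0.981, -0.001], [0.981, -0.193, -0.001], [-0.001, -0.001, -1.0]] [ 2.95479961e-01  5.09774284e-01  2.48462826e-01  1.31067649e+00
 -1.62808832e-04  2.06051772e+00] [0.38237627 0.14624368 0.06170356] 2.8593691921572865e-05
pawl_pad 0.96 [275.1, 209.5] 4144 [0.609  0.2019 0.0814] [0.561 0.177 0.031] [0.647 0.218 0.098]
index_pawl 0.89 [277.9, 210.6] 4165 [0.6092 0.2017 0.0814] [0.561 0.176 0.033] [0.647 0.218 0.098]
index_knob 0.52 [3.3, 72.6] 34 [0.4398 0.328  0.0609] [0.438 0.324 0.059] [0.441 0.333 0.063]
work_piece 0.93 [93.5, 204.1] 3491 [0.4842 0.23   0.078 ] [0.467 0.21  0.055] [0.497 0.247 0.114]
```

View pics/w1.png

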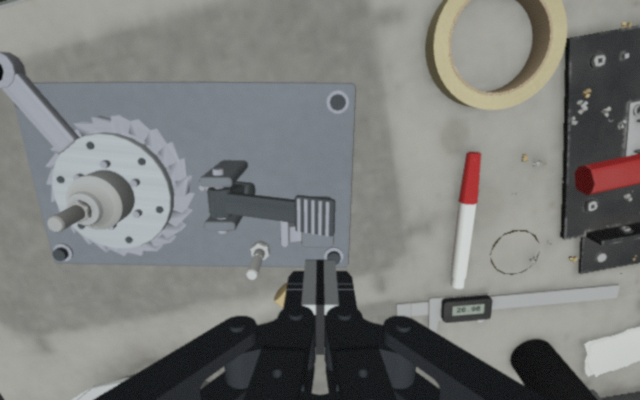

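```bash
python3 - <<'E'
from h import *
c=cam("wrist"); d=np.load("w1.npy"); 
print(onz(c,[[298,199],[334,199],[332,235],[299,233],[316,216]],.096).round(4))
v,u=np.mgrid[190:245,285:345]; q=pts(c,np.c_[u.ravel(),v.ravel()],d[190:245,285:345].ravel())
k=q[(q[:,2]>.09)]; print(len(k),k.min(0),k.max(0),np.median(k,0)); r=cv2.minAreaRect((k[:,:2]*1000).astype(np.float32)); print(r)
k=q[(q[:,2]>.066)&(q[:,2]<.08)]; print(len(k),k.min(0),k.max(0),np.median(k,0))
E
```

```text
[[0.6279 0.2075 0.096 ]
 [0.651  0.203  0.096 ]
 [0.645  0.178  0.096 ]
 [0.6234 0.1838 0.096 ]
 [0.6371 0.1936 0.096 ]]
1489 [0.62038519 0.17884542 0.09000501] [0.65571535 0.27561894 0.31458099] [0.63652313 0.19479742 0.09624899]
((641.49560546875, 228.87200927734375), (97.09306335449219, 28.080280303955078), 79.59339904785156)
593 [0.60882543 0.16149564 0.06623982] [0.64471633 0.18702307 0.07997404] [0.62378622 0.17075243 0.07662029]
```

Emit:
send_rows(
  increments=[
    [[-2,3.5,-20],[0,0,0],-1],
    [[0,0,-20],[0,0,0],-1],
    [[0,0,-18],[0,0,0],-1],
    [[0,0,-8],[0,0,0],-1],
    [[0,0,0],[0,0,0],-1],
    [[0,0,0],[0,0,0],-1],
  ],
)

```text
time: 4.1
eef_pos: [0.6375, 0.1978, 0.1059]
tcp_rot: [-0.0, 0.772, 0.635, 0.0]
wrist_force: [0.1, 0.7, 0.4]
gripper_width: 0.0001
grasp_force: 0.0
```

Emit:
send_rows(
  increments=[
    [[0,0,-4],[0,0,0],-1],
    [[0,0,-4],[0,0,0],-1],
    [[0,0,-4],[0,0,0],-1],
    [[0,0,-4],[0,0,0],-1],
    [[0,0,0],[0,0,0],-1],
  ],
)

```text
time: 4.52
eef_pos: [0.6387, 0.1981, 0.0899]
tcp_rot: [0.001, 0.772, 0.635, 0.001]
wrist_force: [1.9, -0.4, 4.0]
gripper_width: -0.0
grasp_force: 1.8
```

Emit:
send_rows(
  increments=[
    [[0,0,-4],[0,0,0],-1],
    [[0,0,-4],[0,0,0],-1],
    [[0,0,-3],[0,0,0],-1],
    [[0,0,-2],[0,0,0],-1],
    [[0,0,0],[0,0,0],-1],
  ],
)

```text
time: 4.93
eef_pos: [0.6401, 0.1982, 0.0781]
tcp_rot: [0.002, 0.773, 0.635, 0.002]
wrist_force: [3.3, 0.1, 8.2]
gripper_width: -0.0
grasp_force: 3.6
```

Emit:
send_rows(
  increments=[
    [[0,0,-2],[0,0,0],-1],
    [[0,0,-2],[0,0,0],-1],
    [[0,0,0],[0,0,0],-1],
  ],
)

```text
time: 5.18
eef_pos: [0.6391, 0.1983, 0.0733]
tcp_rot: [0.001, 0.772, 0.635, 0.002]
wrist_force: [1.8, 0.3, 1.9]
gripper_width: 0.0001
grasp_force: 0.9
```

Emit:
send_rows(
  increments=[
    [[0,0,-1.5],[0,0,0],-1],
    [[0,0,-1.5],[0,0,0],-1],
    [[0,0,0],[0,0,0],-1],
  ],
)

```text
time: 5.43
eef_pos: [0.6387, 0.1983, 0.0701]
tcp_rot: [0.001, 0.772, 0.635, 0.001]
wrist_force: [3.8, -0.1, 7.3]
gripper_width: 0.0001
grasp_force: 3.6
```

Emit:
send_rows(
  increments=[
    [[0,0,-1],[0,0,0],-1],
    [[0,0,0],[0,0,0],-1],
  ],
)

```text
time: 5.6
eef_pos: [0.6388, 0.1983, 0.0694]
tcp_rot: [0.001, 0.772, 0.635, 0.001]
wrist_force: [3.1, -0.7, 8.9]
gripper_width: -0.0001
grasp_force: 4.7
```

Emit:
send_rows(
  increments=[
    [[0,0,-1],[0,0,0],-1],
    [[0,0,0],[0,0,0],-1],
    [[0,0,4],[0,0,0],-1],
    [[0,0,20],[0,0,0],-1],
    [[0,0,30],[0,0,0],-1],
    [[0,0,30],[0,0,0],-1],
    [[0,0,20],[0,0,0],-1],
    [[0,0,0],[0,0,0],-1],
    [[0,0,0],[0,0,0],-1],
  ],
)

```text
time: 6.35
eef_pos: [0.6376, 0.1983, 0.172]
tcp_rot: [0.0, 0.772, 0.635, 0.001]
wrist_force: [-0.9, 0.1, -0.1]
gripper_width: -0.0003
grasp_force: 0.0
```

```bash
python3 - <<'E'
from h import *
s=manip.state(); print(s["time"],s["eef_pos"])
c=cam("wrist"); im,d=manip.grab_frame("wrist"); cv2.imwrite("pics/w2.png",im[:,:,::-1])
v,u=np.mgrid[180:245,280:350]; q=pts(c,np.c_[u.ravel(),v.ravel()],d[180:245,280:350].ravel())
k=q[np.hypot(q[:,0]-.637,q[:,1]-.195)<.008]; print("pad z",len(k),np.percentile(k[:,2],[10,50,90]))
q0=None
for n in ("top",):
    c=cam(n); im,d=manip.grab_frame(n)
    for r in manip.trace("index_knob",n)[:1]:
        m=cloud(c,r["mask"],d); k=m[(m[:,2]>.1)]; print("knobtop",len(k),(k.min(0)+k.max(0))/2,k.mean(0))
E
```

```text
6.35 [0.6376353  0.19829798 0.17199951]
pad z 537 [0.01335609 0.07103037 0.07253119]
```

View pics/w2.png

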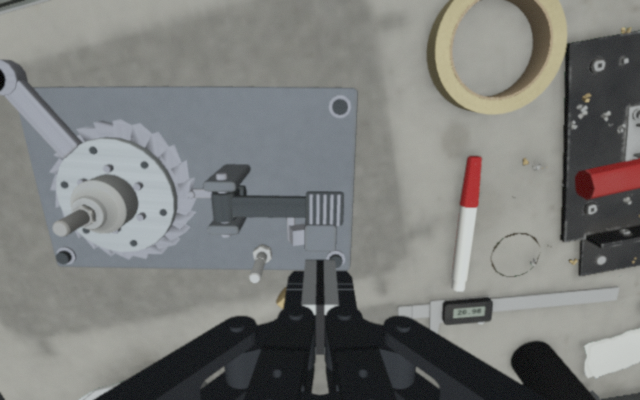

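Emit:
send_rows(
  increments=[
    [[-17.2,11.35,0],[0,0,0],0.4],
    [[-17.2,11.35,0],[0,0,0],0.4],
    [[-17.2,11.35,0],[0,0,0],0.4],
    [[-17.2,11.35,0],[0,0,0],0.4],
    [[-17.2,11.35,0],[0,0,0],0.4],
    [[-17.2,11.35,0],[0,0,0],0.4],
    [[-17.2,11.35,0],[0,0,0],0.4],
    [[-17.2,11.35,0],[0,0,0],0.4],
    [[-17.2,11.35,0],[0,0,0],0.4],
    [[-17.2,11.35,0],[0,0,0],0.4],
    [[-17.2,11.35,0],[0,0,0],0.4],
    [[-17.2,11.35,0],[0,0,0],0.4],
  ],
)

```text
time: 7.5
eef_pos: [0.4295, 0.3342, 0.1699]
tcp_rot: [-0.0, 0.772, 0.635, -0.001]
wrist_force: [0.4, -0.1, 0.4]
gripper_width: 0.0594
grasp_force: 0.0
```

Emit:
send_rows(
  increments=[
    [[0,0,0],[0,0,0],0.4],
    [[0,0,0],[0,0,0],0.4],
    [[0,0,0],[0,0,0],0.4],
  ],
)

```text
time: 7.75
eef_pos: [0.431, 0.334, 0.1706]
tcp_rot: [0.0, 0.772, 0.635, -0.001]
wrist_force: [0.8, 0.1, 0.1]
gripper_width: 0.06
grasp_force: 0.0
```

```bash
python3 - <<'E'
from h import *
s=manip.state(); print(s["time"],s["eef_pos"],s["joint_pos"],s["gripper_width"])
c=cam("wrist"); im,d=manip.grab_frame("wrist"); cv2.imwrite("pics/w3.png",im[:,:,::-1])
for t in ("index_knob","work_piece"):
  for r in manip.trace(t,"wrist")[:1]:
    m=cloud(c,r["mask"],d); k=m[(m[:,2]>.1)&(m[:,2]<.12)]; print(t,r["p"],r["at"],len(k),(k.min(0)+k.max(0))/2,k.mean(0),k.min(0),k.max(0))
E
```

```text
7.75 [0.43098595 0.33402521 0.17056422] [ 6.59410208e-01  3.00173085e-01 -8.51318929e-02  1.18667224e+00
 -1.49368303e-04  2.42403873e+00] 0.0599805121670466
index_knob 0.97 [316.5, 214.4] 828 [0.42766794 0.33229444 0.10297119] [0.42796819 0.33308184 0.10350134] [0.41699843 0.32173958 0.10002858] [0.43833746 0.3428493  0.1059138 ]
```

View pics/w3.png

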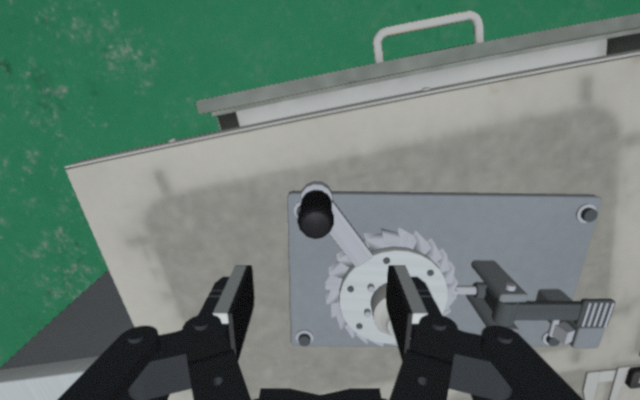

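Emit:
send_rows(
  increments=[
    [[-2.5,-1,-20],[0,0,0],0.4],
    [[0,0,-20],[0,0,0],0.4],
    [[0,0,-20],[0,0,0],0.4],
    [[0,0,-20],[0,0,0],0.4],
    [[0,0,-18],[0,0,0],0.4],
    [[0,0,-10],[0,0,0],0.4],
    [[0,0,0],[0,0,0],0.4],
    [[0,0,0],[0,0,0],0.4],
  ],
)

```text
time: 8.57
eef_pos: [0.4288, 0.333, 0.0633]
tcp_rot: [-0.0, 0.773, 0.635, -0.0]
wrist_force: [0.2, -0.2, 0.1]
gripper_width: 0.0597
grasp_force: 0.0
```

Emit:
send_rows(
  increments=[
    [[0,0,0],[0,0,0],0.0],
    [[0,0,0],[0,0,0],-0.2],
    [[0,0,0],[0,0,0],-0.4],
    [[0,0,0],[0,0,0],-0.6],
    [[0,0,0],[0,0,0],-1],
    [[0,0,0],[0,0,0],-1],
    [[0,0,0],[0,0,0],-1],
    [[0,0,0],[0,0,0],-1],
    [[0,0,0],[0,0,0],-1],
  ],
  grip_force=50,
)

```text
time: 9.32
eef_pos: [0.4287, 0.3339, 0.0644]
tcp_rot: [-0.0, 0.772, 0.635, 0.001]
wrist_force: [-1.6, 1.2, 5.8]
gripper_width: 0.0228
grasp_force: 48.5
```

```bash
python3 - <<'E'
import numpy as np
a=np.array([475,228.5]);p=np.array([428.7,333.9]);th=np.arctan2(*(p-a)[::-1])
q0=2.073-th;print("q0",q0)
r=115;q=np.arange(q0,1.2,.02);P=a+r*np.c_[np.cos(2.073-q),np.sin(2.073-q)];P[0]=p
for x,dp in zip(q[1:],np.diff(P,axis=0)): print(round(x,3),dp.round(2))
E
```

```text
q0 0.08830106658735115
0.108 [2.16 0.79]
0.128 [2.13 0.86]
0.148 [2.15 0.82]
0.168 [2.17 0.78]
0.188 [2.18 0.73]
0.208 [2.19 0.69]
0.228 [2.21 0.64]
0.248 [2.22 0.6 ]
0.268 [2.23 0.56]
0.288 [2.24 0.51]
0.308 [2.25 0.47]
0.328 [2.26 0.42]
0.348 [2.27 0.38]
0.368 [2.28 0.33]
0.388 [2.28 0.28]
0.408 [2.29 0.24]
0.428 [2.29 0.19]
0.448 [2.3  0.15]
0.468 [2.3 0.1]
0.488 [2.3  0.05]
0.508 [2.3  0.01]
0.528 [ 2.3  -0.04]
0.548 [ 2.3  -0.08]
0.568 [ 2.3  -0.13]
0.588 [ 2.29 -0.17]
0.608 [ 2.29 -0.22]
0.628 [ 2.28 -0.27]
0.648 [ 2.28 -0.31]
0.668 [ 2.27 -0.36]
0.688 [ 2.26 -0.4 ]
0.708 [ 2.26 -0.45]
0.728 [ 2.25 -0.49]
0.748 [ 2.24 -0.54]
0.768 [ 2.22 -0.58]
0.788 [ 2.21 -0.63]
0.808 [ 2.2  -0.67]
0.828 [ 2.19 -0.71]
0.848 [ 2.17 -0.76]
0.868 [ 2.16 -0.8 ]
0.888 [ 2.14 -0.84]
0.908 [ 2.12 -0.89]
0.928 [ 2.1  -0.93]
0.948 [ 2.08 -0.97]
0.968 [ 2.06 -1.01]
0.988 [ 2.04 -1.05]
1.008 [ 2.02 -1.09]
1.028 [ 2.   -1.14]
1.048 [ 1.98 -1.17]
1.068 [ 1.95 -1.21]
1.088 [ 1.93 -1.25]
1.108 [ 1.9  -1.29]
1.128 [ 1.88 -1.33]
1.148 [ 1.85 -1.37]
1.168 [ 1.82 -1.4 ]
1.188 [ 1.79 -1.44]
```

Emit:
send_rows(
  increments=[
    [[2.16,0.8,0],[0,0,0],-1],
    [[2.15,0.84,0],[0,0,0],-1],
    [[2.15,0.82,0],[0,0,0],-1],
    [[2.17,0.78,0],[0,0,0],-1],
    [[2.18,0.73,0],[0,0,0],-1],
  ],
)

```text
time: 9.73
eef_pos: [0.4383, 0.3377, 0.0643]
tcp_rot: [-0.001, 0.772, 0.636, -0.0]
wrist_force: [-9.0, 0.2, 10.2]
gripper_width: 0.0224
grasp_force: 48.9
```

Emit:
send_rows(
  increments=[
    [[2.19,0.69,0],[0,0,0],-1],
    [[2.21,0.64,0],[0,0,0],-1],
  ],
)

```text
time: 9.9
eef_pos: [0.4424, 0.3391, 0.0643]
tcp_rot: [-0.001, 0.772, 0.636, -0.0]
wrist_force: [-9.2, 1.0, 8.7]
gripper_width: 0.0224
grasp_force: 48.9
```

Emit:
send_rows(
  increments=[
    [[2.22,0.6,0],[0,0,0],-1],
  ],
)

```text
time: 9.98
eef_pos: [0.4444, 0.3397, 0.0643]
tcp_rot: [-0.001, 0.772, 0.636, -0.0]
wrist_force: [-10.1, 1.8, 10.0]
gripper_width: 0.0225
grasp_force: 49.0
```

Emit:
send_rows(
  increments=[
    [[2.23,0.56,0],[0,0,0],-1],
  ],
)

```text
time: 10.07
eef_pos: [0.4465, 0.3402, 0.0643]
tcp_rot: [-0.001, 0.772, 0.636, -0.001]
wrist_force: [-12.4, 2.7, 11.4]
gripper_width: 0.0226
grasp_force: 49.2
```

Emit:
send_rows(
  increments=[
    [[2.24,0.51,0],[0,0,0],-1],
  ],
)

```text
time: 10.15
eef_pos: [0.4497, 0.341, 0.0645]
tcp_rot: [-0.001, 0.772, 0.636, 0.0]
wrist_force: [-4.7, 0.8, 5.5]
gripper_width: 0.0226
grasp_force: 48.6
```

Emit:
send_rows(
  increments=[
    [[2.25,0.47,0],[0,0,0],-1],
  ],
)

```text
time: 10.23
eef_pos: [0.4523, 0.3416, 0.0644]
tcp_rot: [-0.001, 0.772, 0.636, 0.0]
wrist_force: [-4.4, 2.3, 7.0]
gripper_width: 0.0226
grasp_force: 48.8
```

Emit:
send_rows(
  increments=[
    [[2.26,0.42,0],[0,0,0],-1],
    [[2.27,0.38,0],[0,0,0],-1],
    [[2.28,0.33,0],[0,0,0],-1],
    [[2.28,0.28,0],[0,0,0],-1],
    [[2.29,0.24,0],[0,0,0],-1],
    [[2.29,0.19,0],[0,0,0],-1],
    [[2.3,0.15,0],[0,0,0],-1],
    [[2.3,0.1,0],[0,0,0],-1],
    [[2.3,0.05,0],[0,0,0],-1],
  ],
)

```text
time: 10.98
eef_pos: [0.4721, 0.344, 0.0644]
tcp_rot: [-0.002, 0.772, 0.636, 0.0]
wrist_force: [-7.5, 4.4, 8.5]
gripper_width: 0.0225
grasp_force: 49.0
```

Emit:
send_rows(
  increments=[
    [[2.3,0,0],[0,0,0],-1],
  ],
)

```text
time: 11.07
eef_pos: [0.4742, 0.3441, 0.0644]
tcp_rot: [-0.002, 0.772, 0.636, 0.0]
wrist_force: [-10.3, 4.0, 8.9]
gripper_width: 0.0225
grasp_force: 49.1
```

Emit:
send_rows(
  increments=[
    [[2.3,-0.04,0],[0,0,0],-1],
  ],
)

```text
time: 11.15
eef_pos: [0.4764, 0.3441, 0.0644]
tcp_rot: [-0.002, 0.772, 0.636, 0.0]
wrist_force: [-10.4, 4.5, 7.7]
gripper_width: 0.0226
grasp_force: 49.0
```

Emit:
send_rows(
  increments=[
    [[2.3,-0.08,0],[0,0,0],-1],
  ],
)

```text
time: 11.23
eef_pos: [0.4791, 0.344, 0.0645]
tcp_rot: [-0.001, 0.772, 0.636, 0.0]
wrist_force: [-3.0, 4.8, 5.3]
gripper_width: 0.0223
grasp_force: 48.7
```

Emit:
send_rows(
  increments=[
    [[2.3,-0.13,0],[0,0,0],-1],
  ],
)

```text
time: 11.32
eef_pos: [0.4822, 0.3439, 0.0645]
tcp_rot: [-0.001, 0.772, 0.636, 0.001]
wrist_force: [-4.4, 2.7, 5.0]
gripper_width: 0.0223
grasp_force: 48.8
```

Emit:
send_rows(
  increments=[
    [[2.29,-0.17,0],[0,0,0],-1],
    [[2.29,-0.22,0],[0,0,0],-1],
    [[2.28,-0.27,0],[0,0,0],-1],
    [[2.28,-0.31,0],[0,0,0],-1],
    [[2.27,-0.36,0],[0,0,0],-1],
    [[2.26,-0.4,0],[0,0,0],-1],
    [[2.26,-0.45,0],[0,0,0],-1],
    [[2.25,-0.49,0],[0,0,0],-1],
    [[2.24,-0.54,0],[0,0,0],-1],
  ],
)

```text
time: 12.07
eef_pos: [0.5021, 0.3411, 0.0644]
tcp_rot: [-0.002, 0.772, 0.636, 0.001]
wrist_force: [-7.4, 5.8, 6.6]
gripper_width: 0.0226
grasp_force: 48.9
```

Emit:
send_rows(
  increments=[
    [[2.22,-0.58,0],[0,0,0],-1],
  ],
)

```text
time: 12.15
eef_pos: [0.5042, 0.3406, 0.0644]
tcp_rot: [-0.002, 0.772, 0.636, 0.001]
wrist_force: [-6.7, 6.2, 7.0]
gripper_width: 0.0224
grasp_force: 49.0
```

Emit:
send_rows(
  increments=[
    [[2.21,-0.63,0],[0,0,0],-1],
  ],
)

```text
time: 12.23
eef_pos: [0.5062, 0.34, 0.0644]
tcp_rot: [-0.002, 0.772, 0.636, 0.001]
wrist_force: [-9.0, 6.9, 6.5]
gripper_width: 0.0222
grasp_force: 49.1
```

Emit:
send_rows(
  increments=[
    [[2.2,-0.67,0],[0,0,0],-1],
  ],
)

```text
time: 12.32
eef_pos: [0.5084, 0.3394, 0.0644]
tcp_rot: [-0.002, 0.772, 0.636, 0.001]
wrist_force: [-9.0, 8.0, 6.5]
gripper_width: 0.0223
grasp_force: 49.0
```

Emit:
send_rows(
  increments=[
    [[2.19,-0.71,0],[0,0,0],-1],
  ],
)

```text
time: 12.4
eef_pos: [0.5122, 0.3381, 0.0646]
tcp_rot: [-0.0, 0.772, 0.636, 0.001]
wrist_force: [0.9, 2.9, 2.6]
gripper_width: 0.0225
grasp_force: 48.8
```

Emit:
send_rows(
  increments=[
    [[2.17,-0.76,0],[0,0,0],-1],
    [[2.16,-0.8,0],[0,0,0],-1],
    [[2.14,-0.84,0],[0,0,0],-1],
    [[2.12,-0.89,0],[0,0,0],-1],
    [[2.1,-0.93,0],[0,0,0],-1],
    [[2.08,-0.97,0],[0,0,0],-1],
    [[2.06,-1.01,0],[0,0,0],-1],
    [[2.04,-1.05,0],[0,0,0],-1],
    [[2.02,-1.09,0],[0,0,0],-1],
  ],
)

```text
time: 13.15
eef_pos: [0.5305, 0.3303, 0.0644]
tcp_rot: [-0.001, 0.772, 0.636, 0.001]
wrist_force: [-4.8, 8.7, 7.1]
gripper_width: 0.0224
grasp_force: 49.5
```

Emit:
send_rows(
  increments=[
    [[2.0,-1.14,0],[0,0,0],-1],
  ],
)

```text
time: 13.23
eef_pos: [0.5325, 0.3292, 0.0645]
tcp_rot: [-0.002, 0.772, 0.636, 0.001]
wrist_force: [-6.1, 9.7, 7.3]
gripper_width: 0.0226
grasp_force: 49.4
```

Emit:
send_rows(
  increments=[
    [[1.98,-1.17,0],[0,0,0],-1],
  ],
)

```text
time: 13.32
eef_pos: [0.5343, 0.3281, 0.0644]
tcp_rot: [-0.002, 0.772, 0.636, 0.001]
wrist_force: [-5.1, 8.7, 8.2]
gripper_width: 0.0227
grasp_force: 49.4
```

Emit:
send_rows(
  increments=[
    [[1.95,-1.21,0],[0,0,0],-1],
  ],
)

```text
time: 13.4
eef_pos: [0.5364, 0.3269, 0.0644]
tcp_rot: [-0.002, 0.772, 0.636, 0.001]
wrist_force: [1.9, 4.0, 8.1]
gripper_width: 0.0226
grasp_force: 49.4
```

Emit:
send_rows(
  increments=[
    [[1.93,-1.25,0],[0,0,0],-1],
    [[1.9,-1.29,0],[0,0,0],-1],
    [[0,0,0],[0,0,0],-1],
    [[0,0,0],[0,0,0],-1],
    [[0,0,0],[0,0,0],-1],
  ],
)

```text
time: 13.82
eef_pos: [0.5418, 0.3234, 0.0645]
tcp_rot: [-0.0, 0.772, 0.635, 0.002]
wrist_force: [1.4, 4.4, 5.3]
gripper_width: 0.0225
grasp_force: 49.3
```

```bash
python3 - <<'E'
from h import *
s=manip.state(); p=s["eef_pos"]; print(s["time"],p,s["wrist_force"],2.073-np.arctan2(p[1]-.2285,p[0]-.475))
c=cam("side"); im,d=manip.grab_frame("side"); cv2.imwrite("pics/s2.png",cv2.resize(im[130:370,190:430,::-1],None,fx=2.4,fy=2.4,interpolation=2))
E
```

```text
13.8167 [0.54176788 0.32340014 0.0645048 ] [1.42558648 4.44014242 5.34188453] 1.115314498317011
```

View pics/s2.png

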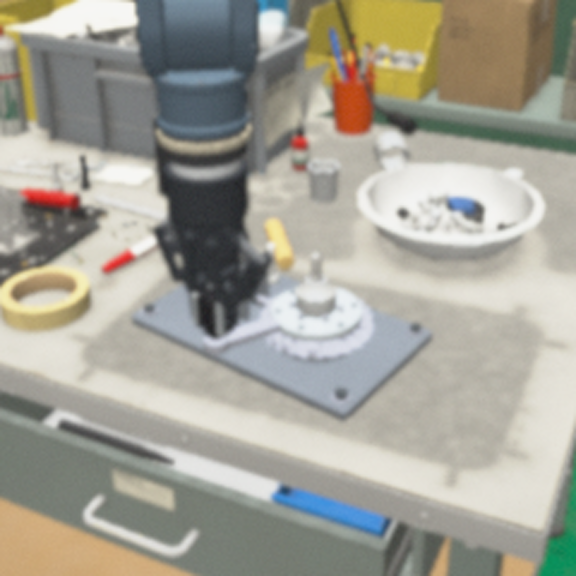

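The picture shows the gripper holding the knob at about (215,330), the handle swung round, and the valve body standing at (316,290). Four force drops were counted, and the table is at about 1.10 rad.

```bash
python3 -c "
from cell import manip
print(manip.job_done())"
```

```text
the job is handed in; nothing more can be done
None
```

The job is handed in: the pawl lever is caught down, the handle was swung clockwise four felt clicks to about 1.10 rad (the fifth is at 1.309), and the gripper still holds the knob with the valve body standing.

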